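# Park the counter tools on their outline mats

## Robot

A 6-joint arm with a two-finger parallel gripper is mounted at the origin on the work surface. World frame = base frame: x ahead of the robot, y to its left, z up, the work surface at z = 0. Lengths are in m, angles in degrees, forces in N, time in s.
With the tool pointing down it reaches from about 0.35 to 0.775 m from the base axis. Payload 7.3 kg.
Tool frame: the origin (TCP) lies at the very end of the fingers, on their centre line; the grasp point (between the pads) lies 19 mm behind it (env.hold_point_z is the distance from the TCP to the grasp point, in m); z points along the fingers, y is the direction in which the jaws open and shut (so a half turn about z gives the same grasp; the last joint's range is limited). The gripper opens to 92 mm and grips with 3 to 60 N. Pads are 19 mm wide; open, the fingers measure 130 mm over their backs; the gripper's body (75 mm by 190 mm) begins 47 mm behind the grasp point.
Start: joints at [-73.568, 19.595, 87.324, -0, 73.075, -8.365], TCP at [0.22, -0.477, 0.227] pointing down, gripper open.
Joint ranges: [-145.02, 145.02], [-44.19, 115.74], [2.07, 154.8], [-57.11, 237.11], [16.16, 152.29], [-177.93, 177.93]. Speed limits (degrees/s): [147.25, 147.25, 180, 180, 180, 180].

## Interface

Orientations are given as a 3x3 rotation matrix whose columns are the frame's x, y, z axes.
In Python, from rig import readout, imaging, order, env gives the robot as it stands.
- The arm moves only by the tool send_rows, never from a script. Its argument "targets" is a list of rows, each an object with "fingers": the finger opening in m, from 0 to 0.0918; "dp": the shift along the tool's x, y, z in m, a list of three; "turn": the turn about the tool's z in rad. In form: [{"fingers": fingers, "dp": [x, y, z], "turn": turn}, ...]. A call has 1 to 8 rows; each row shifts and turns the commanded pose from where the row before left it, along the tool's axes as they then stand; what a row does not reach is not made up. A row lasts 1/8 s, in which the tool goes at most 62.5 mm and 10.7 degrees, less where a joint would pass 70% of its speed; a pose out of reach is approached as far as the arm can. A call with a gripper value outside its range is refused whole. The fingers move at their own pace and stop on an object; "grip_force" is the grip in N (left out, the last holds). Time passes only in rows, so rows that do not move let the fingers close. It gives the time, the measured TCP pose, the force and the opening at its end, in the units of the state.
- readout.get_state(): the state, without advancing time (a new reading comes with each control period).
- imaging.snapshot(name): name is "side" or "top" or "wrist"; returns a dict with "img" (400x640x3 uint8, blue, green, red), "camera_matrix" (3x3 intrinsics, pixels), "rvec" (rotation vector, rad) and "tvec" (3), from world to camera coordinates, as OpenCV has them; the wrist camera has in their place "T_tool_cam" (4x4, takes a point from camera to tool coordinates, whose origin is the TCP and whose axes are the flange's). Camera axes: x right, y down, z forward; pixel columns grow to the right and rows downward; lengths in m; the calibration is good to about 2 mm. A picture is of the moment at which its call begins: read the wrist's pose just before it. There is no depth.
- order.job_done(): hands the job in, once; it reports no verdict.
The state is a dict: "time_s": time; "q": joint angles; "qd": joint speeds; "joint_torque": joint torques, N m; "ee_pos": TCP position; "eef_rot": TCP orientation; "ft_force": force on the tool from outside, world axes, zero at the start; "wrist_torque": the same for the moment, N m; "gripper_width": opening from 0.0 (shut) to 1.0 (fully open).
Only numpy, scipy, OpenCV 4.12 (cv2) and the standard library are available. Lean on these libraries where they do the work, as an engineer would, in place of code of your own. Each camera call takes 0.05 s, during which the arm holds its last target. There are 200 camera calls.

## Task

Tidy the plan-counter table: put the stapler, the tape dispenser, the self-inking stamp and the paper-clip cup each on the black mat whose white outline has its shape and size. Set each one upright, centred in its outline and squared up with it (either way round), and let go. Leave the brass bell and the orange pencil sharpener where they are.

Things in the scene. Friction and masses are not known exactly. Their poses are not given: they have to be found in the camera images.
- stapler: Red stapler on a black base, loose, about 0.22 kg, 132 mm long (its x) by 36 mm wide (its y) by 50 mm high; slightly narrower towards the top (34 mm wide from 10 to 30 mm up, 30 mm from 30 to 48 mm up). Origin: centre of the underside; z up; x along its length.
- dispenser: Blue desk tape dispenser with a cream tape roll in its top, loose, about 0.4 kg, 100 mm long (x) by 56 mm wide (y), 62 mm high at the roll. Its solid lower body (full length and width) is 34 mm high; above, two cheeks flush to 2 mm with the long sides rise to 52 mm from x = -48 to +12 mm. Origin: centre of the underside; z up; x along its length; the steel cutter is at the +x end.
- stamp: Self-inking stamp, loose, about 0.14 kg: grey box 60 mm (x) by 38 mm (y) by 46 mm high, topped by a green press cap 44 by 30 mm, total height 64 mm. Origin: centre of the underside; z up; x along its 60 mm side.
- clip_cup: Yellow round paper-clip cup, loose, about 0.13 kg, upright cylinder 56 mm in diameter, 45 mm high, clips fixed in its black top. Origin: centre of the underside; z up; its yaw means nothing.
- stapler_mat: Mat for the stapler: black rectangle 156 x 60 mm with a long slim white outline 132 x 36 mm (inner size). Fixed to the table, top face 3 mm above the table. Origin: centre of its underside, below the centre of the outline; z up; x along the long side.
- dispenser_mat: Mat for the tape dispenser: black rectangle 124 x 80 mm with a broad white outline 100 x 56 mm (inner size). Fixed to the table, top face 3 mm above the table. Origin: centre of its underside, below the centre of the outline; z up; x along the long side.
- stamp_mat: Mat for the stamp: black rectangle 84 x 62 mm with a small white outline 60 x 38 mm (inner size). Fixed to the table, top face 3 mm above the table. Origin: centre of its underside, below the centre of the outline; z up; x along the long side.
- cup_mat: Mat for the clip cup: black disc 80 mm in diameter with a white ring, inner diameter 56 mm. Fixed to the table, top face 3 mm above the table. Origin: centre of its underside, below the centre of the outline; z up; its yaw means nothing.
- bell: Bystander: brass call bell on a black foot, loose, 60 mm in diameter, 42 mm high, standing in the middle of the work area. Not to be moved. Origin: centre of the underside; z up; its yaw means nothing.
- sharpener: Bystander: small orange pencil sharpener with a steel blade on top, loose, 34 (x) x 24 (y) x 20 mm. Not to be moved. Origin: centre of the underside; z up; A white-and-blue eraser, 12 mm high, lies on the other side of the bell; all else stands outside the work area, nearest a mug at the right edge and a pencil cup at the left.

How it is judged:
By the outcome, as a careful person would: the job done as asked, in the order asked, and still so for the second after the job is handed in, with the robot touching nothing.
It also fails if it takes over 109 s, if anything falls off the work surface, if the arm or the gripper's body presses on something with over 40 N, if the wrist force passes 120 N, or if a joint passes its speed limit or range.

## Working session

There is one attempt and no reset: what is moved stays moved. The work goes in short steps, Python scripts to look and compute and a tool call to move; the robot and the scene stay as the last step left them, time stands still between calls to the robot, and variables do not carry over. Pictures are saved under pics/ and viewed, about 12 in all and at most 16, crops included, and the job is handed in when it is done.

Besides the shell and the picture viewer there is one more tool, called after "Request:" by a JSON object that holds its "api" and its "payload", one argument or row to a line. send_rows: Moves the arm, as the interface text tells. Its arguments: {"type":"object","properties":{"targets":{"type":"array"},"grip_force":{"type":"number"}},"required":["targets"]}

```bash
mkdir -p pics; ls
python3 - <<'E'
from rig import readout, imaging, order, env
import cv2,numpy as np
np.set_printoptions(precision=4,suppress=True)
for n in ("top","side"):
    s=imaging.snapshot(n); cv2.imwrite(f"pics/{n}0.png",s["img"]); print(n,s["camera_matrix"],s["rvec"],s["tvec"])
    np.savez(f"{n}.npz",K=s["camera_matrix"],r=s["rvec"],t=s["tvec"])
print(readout.get_state()); print(env.hold_point_z); print(imaging.snapshot("wrist")["T_tool_cam"])
E
```

```text
pics
top [[501.2343   0.     319.236 ]
 [  0.     501.2343 208.1972]
 [  0.       0.       1.    ]] [ 2.0942 -2.133   0.2031] [0.0159 0.5124 0.9891]
side [[394.4003   0.     331.4225]
 [  0.     394.4003 190.8541]
 [  0.       0.       1.    ]] [ 0.6945 -2.6876  1.0117] [0.4549 0.2254 0.7532]
{'time_s': 0.1, 'q': array([-73.569 ,  19.6318,  87.3711,  -0.0001,  73.0733,  -8.3647]), 'qd': array([-0.04  , -0.0895, -0.1044,  0.0763,  0.0375,  0.0366]), 'joint_torque': array([  0.002 , -43.2006, -24.4693,   0.072 ,   0.0526,  -0.0001]), 'ee_pos': array([ 0.2201, -0.4762,  0.2261]), 'eef_rot': array([[ 0.9078,  0.4194, -0.0004],
       [ 0.4194, -0.9078,  0.0013],
       [ 0.0002, -0.0013, -1.    ]]), 'ft_force': array([ 0.8322, -0.6125,  0.1483]), 'wrist_torque': array([0.0296, 0.0613, 0.0182]), 'gripper_width': 1.0015891410238975}
0.0188
[[ 0.0003 -0.9693 -0.2459  0.066 ]
 [ 1.      0.0002  0.0004  0.0002]
 [-0.0004 -0.2459  0.9693 -0.1584]
 [ 0.      0.      0.      1.    ]]
```

View pics/top0.png

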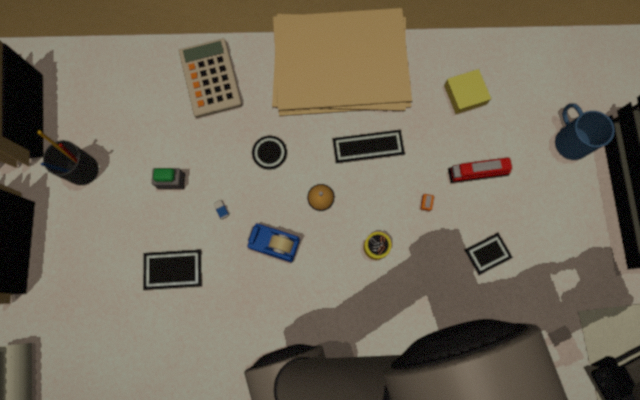

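View pics/side0.png

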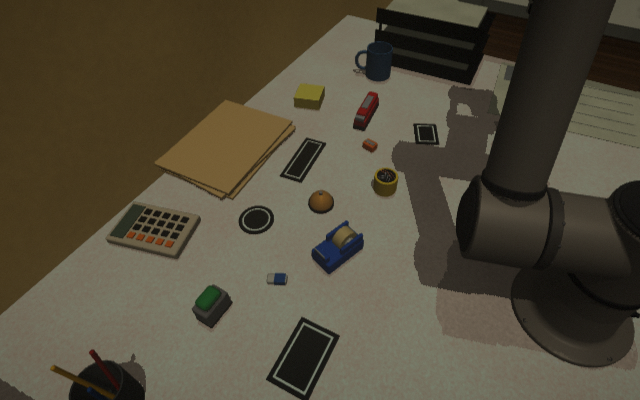

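The top view shows the stapler (480,169), dispenser (274,243), stamp (168,177) and cup (377,245). The mats are at (368,146) for the stapler, (172,269) dispenser, (489,253) stamp and (269,152) cup. The side view confirms that everything is upright.

```bash
cat > h.py <<'E'
from rig import readout, imaging, order, env
import cv2, numpy as np
np.set_printoptions(precision=4,suppress=True)
def cam(name):
    """img, K, R, t with world->camera"""
    if name=="wrist":
        st=readout.get_state(); s=imaging.snapshot(name)
        T=np.eye(4); T[:3,:3]=st["eef_rot"]; T[:3,3]=st["ee_pos"]
        W=np.linalg.inv(T@s["T_tool_cam"]); return s["img"],s["camera_matrix"],W[:3,:3],W[:3,3]
    s=imaging.snapshot(name); return s["img"],s["camera_matrix"],cv2.Rodrigues(np.array(s["rvec"]))[0],np.array(s["tvec"]).ravel()
def rect(c,z,x0,x1,y0,y1,mm):
    """rectified image of plane z: rows from x1 down to x0, cols from y1 to y0, mm per pixel"""
    img,K,R,t=c; s=mm/1000
    A=np.array([[0,-s,x1],[-s,0,y1],[0,0,z],[0,0,1.]])   # (u,v,1)->world hom
    H=K@np.c_[R,t]@A
    return cv2.warpPerspective(img,H,(int((y1-y0)/s),int((x1-x0)/s)),flags=cv2.INTER_LINEAR|cv2.WARP_INVERSE_MAP)
def blobs(mask,x1,y1,mm,amin):
    s=mm/1000; out=[]
    for c in cv2.findContours(mask.astype(np.uint8),cv2.RETR_EXTERNAL,cv2.CHAIN_APPROX_NONE)[0]:
        a=cv2.contourArea(c)*mm*mm
        if a<amin: continue
        (u,v),(w,h),_=r=cv2.minAreaRect(c); b=cv2.boxPoints(r); e=max([b[1]-b[0],b[2]-b[1]],key=np.linalg.norm)
        yaw=np.degrees(np.arctan2(-e[0],-e[1]))%180
        out.append((x1-v*s,y1-u*s,max(w,h)*mm,min(w,h)*mm,yaw,a))
    return out
def show(m):
    for o in m: print("xy %.4f %.4f  size %.1f %.1f  yaw %.1f  area %.0f"%o)
E
python3 - <<'E'
from h import *
c=cam("top"); B=(.25,.72,-.45,.45)
for z,nm in((.003,"mats"),(.04,"obj")):
    m=rect(c,z,*B,1); hsv=cv2.cvtColor(m,cv2.COLOR_BGR2HSV); 
    print(nm); 
    if nm=="mats": show(blobs((hsv[...,2]<60),.72,.45,1,1500)); cv2.imwrite("pics/rect.png",m[:,50:850])
    else: show(blobs((hsv[...,1]>140)&(hsv[...,2]>60),.72,.45,1,300))
E
```

```text
mats
xy 0.2670 -0.3270  size 230.0 30.0  yaw 90.0  area 4560
xy 0.3961 0.3220  size 121.5 76.3  yaw 92.6  area 8995
xy 0.4178 -0.3498  size 82.5 59.8  yaw 115.7  area 4630
xy 0.6520 0.1160  size 75.0 75.0  yaw 135.0  area 4403
xy 0.6616 -0.1045  size 152.1 56.8  yaw 96.3  area 8296
obj
xy 0.4347 -0.1118  size 58.7 52.3  yaw 135.0  area 2404
xy 0.4453 0.1035  size 98.3 52.9  yaw 71.2  area 4912
xy 0.5238 -0.2194  size 33.4 23.2  yaw 167.9  area 366
xy 0.5390 0.0035  size 52.0 51.0  yaw 0.0  area 2094
xy 0.5945 0.3380  size 40.0 25.0  yaw 90.0  area 949
xy 0.5927 -0.3397  size 127.5 37.1  yaw 96.5  area 2562
```

View pics/rect.png

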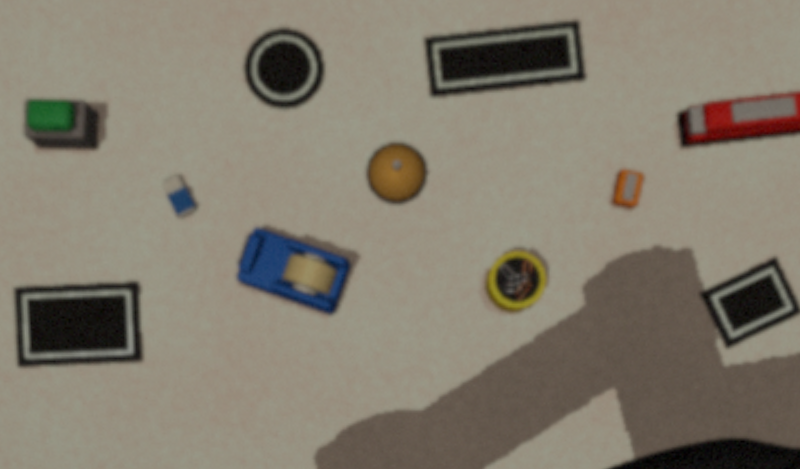

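Request:
{"api": "send_rows", "payload": {
  "targets": [
    {"fingers": 0.0918,"dp": [0,0,0],"turn": -0.179},
    {"fingers": 0.0918,"dp": [0,0,0],"turn": -0.179},
    {"fingers": 0.0918,"dp": [0,0,0],"turn": -0.179},
    {"fingers": 0.0918,"dp": [0,0,0],"turn": -0.179},
    {"fingers": 0.0918,"dp": [0,0,0],"turn": -0.179},
    {"fingers": 0.0918,"dp": [0,0,0],"turn": -0.179},
    {"fingers": 0.0918,"dp": [0,0,0],"turn": -0.179}
  ],
  "grip_force": 20
}}

```text
time_s: 1.08
ee_pos: [0.2202, -0.4764, 0.2265]
eef_rot: [[-0.121, 0.993, -0.0], [0.993, 0.121, 0.0], [0.001, -0.0, -1.0]]
ft_force: [-0.5, 0.4, -0.6]
gripper_width: 0.998
```

Request:
{"api": "send_rows", "payload": {
  "targets": [
    {"fingers": 0.07,"dp": [0.013,0.055,0.004],"turn": 0},
    {"fingers": 0.07,"dp": [0.013,0.055,0.004],"turn": 0},
    {"fingers": 0.07,"dp": [0.013,0.055,0.004],"turn": 0},
    {"fingers": 0.07,"dp": [0.013,0.055,0.004],"turn": 0},
    {"fingers": 0.07,"dp": [0.013,0.055,0.004],"turn": 0},
    {"fingers": 0.07,"dp": [0.013,0.055,0.004],"turn": 0},
    {"fingers": 0.07,"dp": [0.013,0.055,0.004],"turn": 0},
    {"fingers": 0.07,"dp": [0,0,0],"turn": 0}
  ]
}}

```text
time_s: 2.08
ee_pos: [0.5951, -0.3392, 0.1967]
eef_rot: [[-0.119, 0.993, -0.001], [0.993, 0.119, 0.002], [0.002, -0.001, -1.0]]
ft_force: [-0.6, 0.3, -0.9]
gripper_width: 0.761
```

```bash
cat >> h.py <<'E'
def plan(x,y,z,yaw):
    """turn (tool z, rad) then shift (in the tool axes after the turn, m) from the measured pose"""
    st=readout.get_state(); R=st["eef_rot"]; phi=np.degrees(np.arctan2(R[1,0],R[0,0]))
    d=(yaw-phi+90)%180-90; a=np.radians(phi+d); w=np.array([x,y,z])-st["ee_pos"]
    print("phi %.2f turn %.4f"%(phi,-np.radians(d)),"dp",np.array([w[0]*np.cos(a)+w[1]*np.sin(a),w[0]*np.sin(a)-w[1]*np.cos(a),-w[2]]),"pos",st["ee_pos"],"t",st["time_s"],"q6",st["q"][5])
E
python3 - <<'E'
from h import *
c=cam("wrist"); x1,y1=.69,-.22
cv2.imwrite("pics/w1.png",c[0])
for z in (0,.048):
    m=rect(c,z,.49,x1,-.46,y1,.5); cv2.imwrite(f"pics/w1r{z}.png",m)
    hsv=cv2.cvtColor(m,cv2.COLOR_BGR2HSV); show(blobs((hsv[...,1]>140)&(hsv[...,2]>60)&((hsv[...,0]<12)|(hsv[...,0]>170)),x1,y1,.5,300))
cv2.imwrite("pics/v1.png",np.hstack([cv2.resize(c[0],(480,300)),cv2.resize(m[:300],(320,300))]))
plan(.593,-.34,.2,96.5); print(readout.get_state()["ft_force"],c[1][0])
E
```

```text
xy 0.5995 -0.3535  size 135.8 34.3  yaw 96.7  area 2140
xy 0.5976 -0.3428  size 117.5 29.6  yaw 96.3  area 1583
phi 96.75 turn 0.0044 dp [ 0.0006 -0.0002 -0.0028] pos [ 0.5932 -0.3406  0.1972] t 2.125 q6 -43.02165450073815
[0.4142 0.7898 0.4762] [279.8894   0.     320.9508]
```

View pics/v1.png

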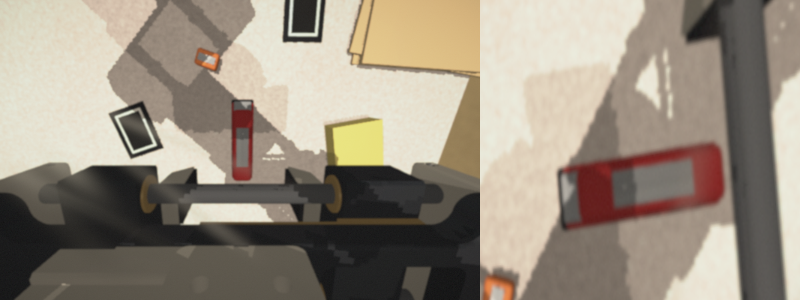

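The wrist picture shows the stapler running from (242,100) to (242,180), with its near end right at the gripper bar. I'll back off 70 mm along tool x so the camera is directly above it.

Request:
{"api": "send_rows", "payload": {
  "targets": [
    {"fingers": 0.07,"dp": [-0.035,0.002,0],"turn": 0},
    {"fingers": 0.07,"dp": [-0.035,0.002,0],"turn": 0},
    {"fingers": 0.07,"dp": [0,0,0],"turn": 0},
    {"fingers": 0.07,"dp": [0,0,0],"turn": 0}
  ]
}}

```text
time_s: 2.62
ee_pos: [0.6032, -0.4113, 0.1987]
eef_rot: [[-0.113, 0.994, -0.001], [0.994, 0.113, 0.001], [0.001, -0.0, -1.0]]
ft_force: [0.8, -0.3, -0.9]
gripper_width: 0.762
```

Run:
```python
from h import *
c=cam("wrist"); x1,y1=.65,-.24
m=rect(c,0.005,.55,x1,-.44,y1,.25); cv2.imwrite("pics/v2.png",cv2.convertScaleAbs(m,alpha=1.3))
m=rect(c,.048,.54,x1,-.44,y1,.5)
hsv=cv2.cvtColor(m,cv2.COLOR_BGR2HSV); show(blobs((hsv[...,1]>130)&(hsv[...,2]>50)&((hsv[...,0]<12)|(hsv[...,0]>170)),x1,y1,.5,300))
plan(.593,-.34,.2,96.5)
```

```text
xy 0.5981 -0.3459  size 113.8 30.2  yaw 96.5  area 3147
phi 96.56 turn 0.0011 dp [ 0.0715 -0.0025 -0.001 ] pos [ 0.6035 -0.4108  0.199 ] t 2.675 q6 -46.812949756780505
```

View pics/v2.png

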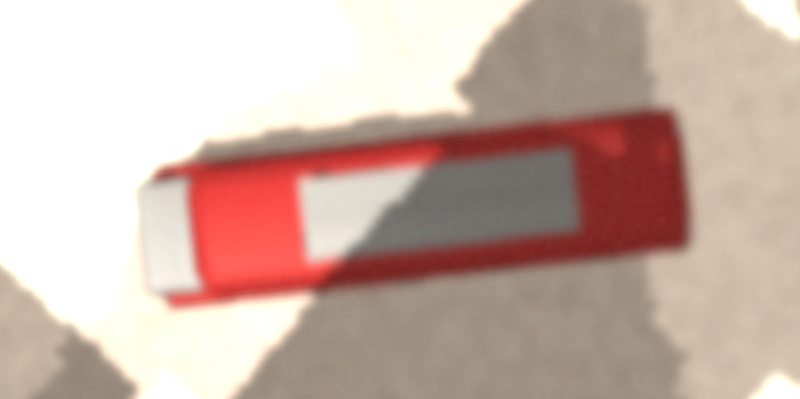

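Request:
{"api": "send_rows", "payload": {
  "targets": [
    {"fingers": 0.07,"dp": [0.0335,0.001,0.02],"turn": 0},
    {"fingers": 0.07,"dp": [0.0335,0.001,0.03],"turn": 0},
    {"fingers": 0.07,"dp": [0,0,0.05],"turn": 0},
    {"fingers": 0.07,"dp": [0,0,0.05],"turn": 0},
    {"fingers": 0.07,"dp": [0,0,0.03],"turn": 0},
    {"fingers": 0.07,"dp": [0,0,0.014],"turn": 0},
    {"fingers": 0.07,"dp": [0,0,0],"turn": 0},
    {"fingers": 0.07,"dp": [0,0,0],"turn": 0}
  ]
}}

```text
time_s: 3.68
ee_pos: [0.5995, -0.3449, 0.0067]
eef_rot: [[-0.115, 0.993, 0.003], [0.993, 0.115, -0.002], [-0.002, 0.002, -1.0]]
ft_force: [0.3, -0.2, 0.2]
gripper_width: 0.764
```

Request:
{"api": "send_rows", "payload": {
  "targets": [
    {"fingers": 0.02,"dp": [0,0,0],"turn": 0},
    {"fingers": 0.02,"dp": [0,0,0],"turn": 0},
    {"fingers": 0.02,"dp": [0,0,0],"turn": 0},
    {"fingers": 0.02,"dp": [0,0,0],"turn": 0},
    {"fingers": 0.02,"dp": [0,0,0],"turn": 0},
    {"fingers": 0.02,"dp": [0,0,0],"turn": 0}
  ]
}}

```text
time_s: 4.42
ee_pos: [0.5985, -0.3444, 0.0048]
eef_rot: [[-0.115, 0.993, -0.0], [0.993, 0.115, -0.0], [-0.0, -0.0, -1.0]]
ft_force: [-0.9, -0.0, 1.4]
gripper_width: 0.389
```

Run:
```python
from h import *
plan(.6616,-.1045,.1,96.3); s=readout.get_state(); print(s["gripper_width"]*.0918,s["ft_force"])
```

```text
phi 96.59 turn 0.0050 dp [ 0.2315  0.0891 -0.0952] pos [ 0.5985 -0.3444  0.0048] t 4.425 q6 -42.84822955997182
0.035714435248656674 [-0.9196 -0.0439  1.4157]
```

Request:
{"api": "send_rows", "payload": {
  "targets": [
    {"fingers": 0.02,"dp": [0,0,-0.03],"turn": 0},
    {"fingers": 0.02,"dp": [0,0,-0.05],"turn": 0},
    {"fingers": 0.02,"dp": [0.021,0.022,-0.05],"turn": 0},
    {"fingers": 0.02,"dp": [0.021,0.022,-0.05],"turn": 0},
    {"fingers": 0.02,"dp": [0.021,0.022,-0.05],"turn": 0},
    {"fingers": 0.02,"dp": [0.021,0.022,-0.05],"turn": 0},
    {"fingers": 0.02,"dp": [0,0,0],"turn": 0},
    {"fingers": 0.02,"dp": [0,0,0],"turn": 0}
  ]
}}

```text
time_s: 5.42
ee_pos: [0.6758, -0.2507, 0.2828]
eef_rot: [[-0.115, 0.993, -0.003], [0.993, 0.115, 0.001], [0.001, -0.003, -1.0]]
ft_force: [0.5, -0.1, -2.4]
gripper_width: 0.389
```

```bash
cat >> h.py <<'E'
def darkmats(c,z,x0,x1,y0,y1,mm=.5,thr=60):
    m=rect(c,z,x0,x1,y0,y1,mm); g=cv2.cvtColor(m,cv2.COLOR_BGR2GRAY); show(blobs(g<thr,x1,y1,mm,1500)); return m
E
python3 - <<'E'
from h import *
c=cam("wrist"); m=darkmats(c,.003,.56,.76,-.24,.02)
for t in(40,50,80): print(t); darkmats(c,.003,.56,.76,-.24,.02,.5,t)
cv2.imwrite("pics/v3.png",np.hstack([cv2.resize(c[0],(480,300)),cv2.resize(m,(320,300))]))
plan(.6616,-.1045,.1,96.3); s=readout.get_state(); print(s["gripper_width"]*.0918,s["ft_force"])
E
```

```text
xy 0.6625 -0.1058  size 127.4 31.0  yaw 96.4  area 3814
xy 0.6605 -0.0035  size 199.0 47.0  yaw 0.0  area 7038
40
xy 0.6651 -0.1292  size 77.9 28.6  yaw 96.4  area 1838
xy 0.6605 -0.0032  size 199.0 46.5  yaw 0.0  area 7016
50
xy 0.6623 -0.1056  size 126.5 30.2  yaw 96.5  area 3662
xy 0.6605 -0.0035  size 199.0 47.0  yaw 0.0  area 7030
80
xy 0.6626 -0.1064  size 153.3 56.6  yaw 96.4  area 8404
xy 0.6605 -0.0035  size 199.0 47.0  yaw 0.0  area 7061
phi 96.55 turn 0.0044 dp [0.1472 0.0024 0.182 ] pos [ 0.6753 -0.2511  0.282 ] t 5.475 q6 -33.026864668947844
0.03567987585434996 [-0.4484  0.1694 -2.1414]
```

View pics/v3.png

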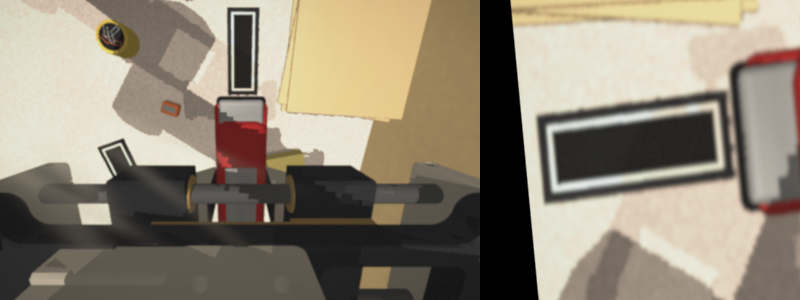

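The wrist look puts the mat at (.6626, -.1062), which agrees with the top camera to 2 mm. The stapler's front end sits 65.5 mm ahead of the TCP, so it is centred in the grip.

Request:
{"api": "send_rows", "payload": {
  "targets": [
    {"fingers": 0.02,"dp": [0.049,0.001,0.03],"turn": 0},
    {"fingers": 0.02,"dp": [0.049,0.001,0.03],"turn": 0},
    {"fingers": 0.02,"dp": [0.048,0.001,0.05],"turn": 0.003},
    {"fingers": 0.02,"dp": [0,0,0.06],"turn": 0},
    {"fingers": 0.02,"dp": [0,0,0.05],"turn": 0},
    {"fingers": 0.02,"dp": [0,0,0.03],"turn": 0},
    {"fingers": 0.02,"dp": [0,0,0],"turn": 0},
    {"fingers": 0.02,"dp": [0,0,0],"turn": 0}
  ]
}}

```text
time_s: 6.48
ee_pos: [0.6632, -0.1108, 0.0403]
eef_rot: [[-0.111, 0.994, 0.001], [0.994, 0.111, -0.0], [-0.0, 0.001, -1.0]]
ft_force: [0.7, -0.5, -1.3]
gripper_width: 0.388
```

Run:
```python
from h import *
plan(.6622,-.1055,.0085,96.4)
```

```text
phi 96.37 turn -0.0005 dp [ 0.0054 -0.0004  0.0318] pos [ 0.6632 -0.1108  0.0403] t 6.475 q6 -22.3736366044901
```

Request:
{"api": "send_rows", "payload": {
  "targets": [
    {"fingers": 0.02,"dp": [0.005,0,0.015],"turn": 0},
    {"fingers": 0.02,"dp": [0,0,0.01],"turn": 0},
    {"fingers": 0.02,"dp": [0,0,0.004],"turn": 0},
    {"fingers": 0.02,"dp": [0,0,0.002],"turn": 0},
    {"fingers": 0.02,"dp": [0,0,0],"turn": 0},
    {"fingers": 0.02,"dp": [0,0,0],"turn": 0}
  ]
}}

```text
time_s: 7.22
ee_pos: [0.6627, -0.1052, 0.009]
eef_rot: [[-0.112, 0.994, 0.001], [0.994, 0.112, -0.0], [-0.0, 0.001, -1.0]]
ft_force: [0.0, 0.3, -1.6]
gripper_width: 0.387
```

Request:
{"api": "send_rows", "payload": {
  "targets": [
    {"fingers": 0.02,"dp": [0,0,0.001],"turn": 0},
    {"fingers": 0.06,"dp": [0,0,0],"turn": 0},
    {"fingers": 0.06,"dp": [0,0,0],"turn": 0},
    {"fingers": 0.06,"dp": [0,0,0],"turn": 0},
    {"fingers": 0.06,"dp": [0,0,-0.03],"turn": 0},
    {"fingers": 0.06,"dp": [0,0,-0.05],"turn": 0},
    {"fingers": 0.06,"dp": [-0.035,0,-0.06],"turn": 0},
    {"fingers": 0.06,"dp": [-0.035,0,-0.06],"turn": 0}
  ]
}}

```text
time_s: 8.22
ee_pos: [0.6694, -0.168, 0.1977]
eef_rot: [[-0.113, 0.994, 0.0], [0.994, 0.113, -0.0], [-0.0, 0.0, -1.0]]
ft_force: [0.4, -0.0, -0.5]
gripper_width: 0.653
```

Run:
```python
from h import *
c=cam("wrist"); m=rect(c,.003,.59,.73,-.205,-.005,.25)
cv2.imwrite("pics/v4.png",m)
g=cv2.cvtColor(m,cv2.COLOR_BGR2GRAY); 
plan(.445,.1035,.2,71.2)
```

```text
phi 96.28 turn 0.4376 dp [ 0.1893 -0.3043  0.0066] pos [ 0.6721 -0.1737  0.2066] t 8.275 q6 -27.012672485646164
```

View pics/v4.png

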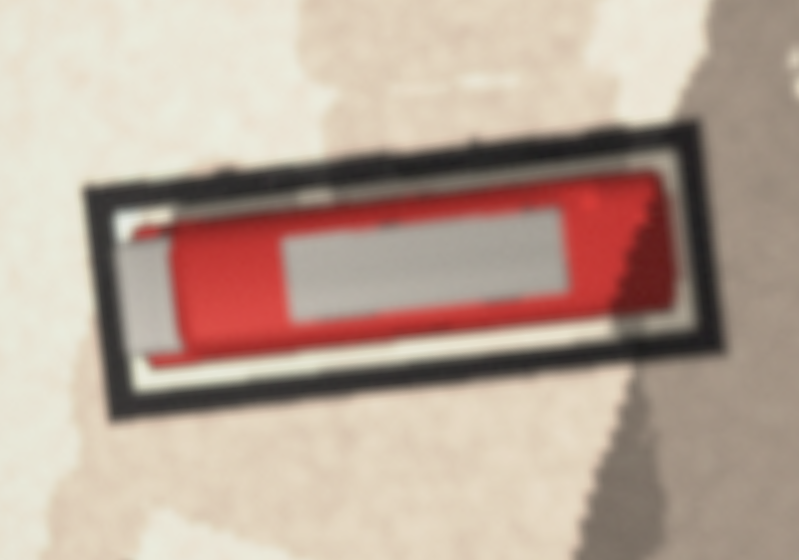

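The picture shows the stapler upright on its mat. The mat centre is at (403,270) and the stapler top at (396,268), so it is within about 1.5 mm and parallel. The dispenser is next.

Request:
{"api": "send_rows", "payload": {
  "targets": [
    {"fingers": 0.0918,"dp": [0,0,0],"turn": 0.146},
    {"fingers": 0.0918,"dp": [0,0,0],"turn": 0.146},
    {"fingers": 0.0918,"dp": [0,0,0],"turn": 0.146},
    {"fingers": 0.0918,"dp": [0.03,-0.061,-0.004],"turn": 0},
    {"fingers": 0.0918,"dp": [0.03,-0.061,-0.004],"turn": 0},
    {"fingers": 0.0918,"dp": [0.03,-0.061,-0.004],"turn": 0},
    {"fingers": 0.0918,"dp": [0.03,-0.061,-0.004],"turn": 0},
    {"fingers": 0.0918,"dp": [0,-0.06,0],"turn": 0}
  ]
}}

```text
time_s: 9.28
ee_pos: [0.4345, 0.0293, 0.2106]
eef_rot: [[0.319, 0.948, 0.002], [0.948, -0.319, 0.0], [0.001, 0.002, -1.0]]
ft_force: [0.8, -0.3, 0.8]
gripper_width: 0.999
```

Request:
{"api": "send_rows", "payload": {
  "targets": [
    {"fingers": 0.0918,"dp": [0,0,0],"turn": 0},
    {"fingers": 0.0918,"dp": [0,0,0],"turn": 0}
  ]
}}

```text
time_s: 9.52
ee_pos: [0.4367, 0.0274, 0.2109]
eef_rot: [[0.32, 0.947, 0.003], [0.947, -0.32, -0.0], [0.0, 0.003, -1.0]]
ft_force: [1.3, 0.2, 0.5]
gripper_width: 1.002
```

Run:
```python
from h import *
c=cam("wrist"); x1,y1=.52,.20
for z in(.003,.034):
  m=rect(c,z,.37,x1,.01,y1,.25); 
  hsv=cv2.cvtColor(m,cv2.COLOR_BGR2HSV); show(blobs((hsv[...,1]>120)&(abs(hsv[...,0].astype(int)-112)<15),x1,y1,.25,300))
cv2.imwrite("pics/v5.png",m)
plan(.445,.1035,.005,71.2)
```

```text
xy 0.4467 0.1056  size 106.8 57.8  yaw 70.5  area 5999
xy 0.4476 0.1042  size 97.7 53.0  yaw 70.5  area 5023
phi 71.30 turn 0.0017 dp [ 0.0748 -0.0172  0.2058] pos [0.4371 0.0272 0.2108] t 9.575 q6 12.221254443382568
```

View pics/v5.png

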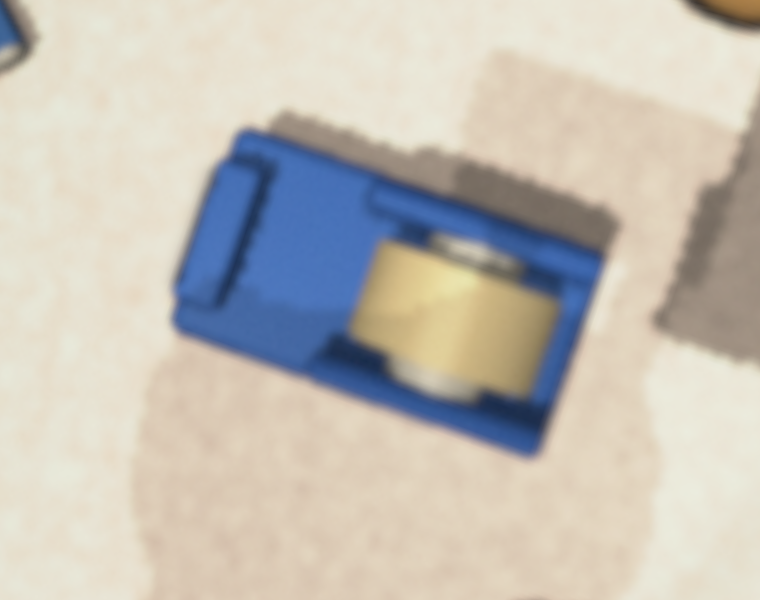

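The dispenser body's corners are at about (240,130), (175,325), (540,455) and (605,252). Its centre is (.447, .104) with yaw about 71°.

Request:
{"api": "send_rows", "payload": {
  "targets": [
    {"fingers": 0.0918,"dp": [0.038,-0.008,0.01],"turn": 0.005},
    {"fingers": 0.0918,"dp": [0.038,-0.008,0.02],"turn": 0},
    {"fingers": 0.0918,"dp": [0,0,0.05],"turn": 0},
    {"fingers": 0.0918,"dp": [0,0,0.05],"turn": 0},
    {"fingers": 0.0918,"dp": [0,0,0.04],"turn": 0},
    {"fingers": 0.0918,"dp": [0,0,0.025],"turn": 0},
    {"fingers": 0.0918,"dp": [0,0,0.01],"turn": 0},
    {"fingers": 0.0918,"dp": [0,0,0],"turn": 0}
  ]
}}

```text
time_s: 10.58
ee_pos: [0.4458, 0.1044, 0.0049]
eef_rot: [[0.326, 0.945, -0.0], [0.945, -0.326, -0.0], [-0.0, -0.0, -1.0]]
ft_force: [0.2, 0.4, 0.3]
gripper_width: 1.002
```

Request:
{"api": "send_rows", "payload": {
  "targets": [
    {"fingers": 0.04,"dp": [0,0,0],"turn": 0},
    {"fingers": 0.04,"dp": [0,0,0],"turn": 0},
    {"fingers": 0.04,"dp": [0,0,0],"turn": 0},
    {"fingers": 0.04,"dp": [0,0,0],"turn": 0},
    {"fingers": 0.04,"dp": [0,0,0],"turn": 0},
    {"fingers": 0.04,"dp": [0,0,0],"turn": 0}
  ],
  "grip_force": 30
}}

```text
time_s: 11.32
ee_pos: [0.4457, 0.1047, 0.0057]
eef_rot: [[0.325, 0.946, 0.001], [0.946, -0.325, -0.0], [0.0, 0.001, -1.0]]
ft_force: [0.3, -0.7, 5.9]
gripper_width: 0.609
```

Run:
```python
from h import *
plan(.4474,.1042,.005,71.2);plan(.3961+.007,.322-.17,.25,92.6); s=readout.get_state(); print(s["gripper_width"]*.0918,s["ft_force"])
```

```text
phi 71.04 turn -0.0028 dp [0.0001 0.0018 0.0007] pos [0.4457 0.1047 0.0057] t 11.325 q6 22.582684085548554
phi 71.04 turn -0.3763 dp [ 0.0492 -0.0404 -0.2443] pos [0.4457 0.1047 0.0057] t 11.325 q6 22.582684085548554
0.05586776247943726 [ 0.2939 -0.7303  5.8679]
```

Request:
{"api": "send_rows", "payload": {
  "targets": [
    {"fingers": 0.04,"dp": [0,0,-0.03],"turn": 0},
    {"fingers": 0.04,"dp": [0,0,-0.05],"turn": -0.125},
    {"fingers": 0.04,"dp": [0,0,-0.05],"turn": -0.125},
    {"fingers": 0.04,"dp": [0,0,-0.05],"turn": -0.126},
    {"fingers": 0.04,"dp": [0.032,-0.02,-0.03],"turn": 0},
    {"fingers": 0.04,"dp": [0.032,-0.02,-0.03],"turn": 0},
    {"fingers": 0.04,"dp": [0,0,0],"turn": 0},
    {"fingers": 0.04,"dp": [0,0,0],"turn": 0}
  ]
}}

```text
time_s: 12.32
ee_pos: [0.4016, 0.1665, 0.2442]
eef_rot: [[-0.046, 0.999, -0.002], [0.999, 0.046, -0.001], [-0.001, -0.002, -1.0]]
ft_force: [-0.2, -1.0, -3.4]
gripper_width: 0.608
```

Run:
```python
from h import *
c=cam("wrist"); 
for t in(60,80,100): print(t); m=darkmats(c,.003,.32,.47,.24,.41,.5,t)
cv2.imwrite("pics/v6.png",np.hstack([cv2.resize(c[0],(480,300)),cv2.resize(m,(320,300))]))
plan(.3961,.322,.1,92.6); s=readout.get_state(); print(s["gripper_width"]*.0918,s["ft_force"])
```

```text
60
xy 0.3963 0.3216  size 96.0 51.3  yaw 92.3  area 4816
xy 0.3955 0.3965  size 149.0 27.0  yaw 0.0  area 3510
80
xy 0.3965 0.3208  size 121.8 76.6  yaw 92.6  area 9141
xy 0.3955 0.3965  size 149.0 27.0  yaw 0.0  area 3526
100
xy 0.3964 0.3206  size 123.3 77.8  yaw 92.6  area 9353
xy 0.3955 0.3965  size 149.0 27.0  yaw 0.0  area 3541
phi 92.56 turn -0.0006 dp [0.1559 0.0014 0.144 ] pos [0.4018 0.1662 0.244 ] t 12.375 q6 9.816158297729974
0.05582094345659669 [ 0.8145 -0.8317 -4.2753]
```

View pics/v6.png

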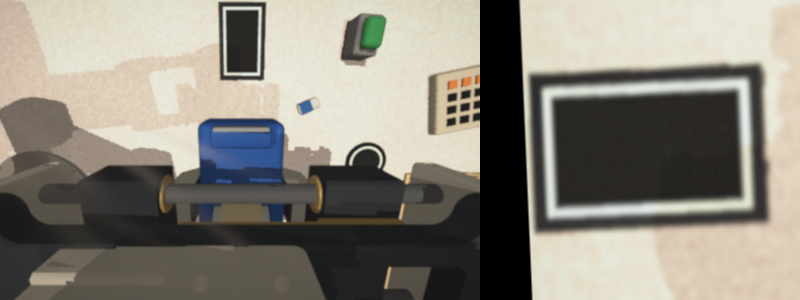

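Request:
{"api": "send_rows", "payload": {
  "targets": [
    {"fingers": 0.04,"dp": [0.039,0,0.01],"turn": 0},
    {"fingers": 0.04,"dp": [0.039,0,0.02],"turn": 0},
    {"fingers": 0.04,"dp": [0.039,0.001,0.03],"turn": 0},
    {"fingers": 0.04,"dp": [0.038,0,0.04],"turn": 0},
    {"fingers": 0.04,"dp": [0,0,0.05],"turn": 0},
    {"fingers": 0.04,"dp": [0,0,0.05],"turn": 0},
    {"fingers": 0.04,"dp": [0,0,0.005],"turn": 0},
    {"fingers": 0.04,"dp": [0,0,0],"turn": 0}
  ]
}}

```text
time_s: 13.38
ee_pos: [0.397, 0.3214, 0.0406]
eef_rot: [[-0.044, 0.999, -0.0], [0.999, 0.044, -0.0], [-0.0, -0.0, -1.0]]
ft_force: [0.6, -0.3, -3.3]
gripper_width: 0.609
```

Run:
```python
from h import *
plan(.3963,.3213,.0095,92.6)
```

```text
phi 92.52 turn -0.0014 dp [-0.0001 -0.0008  0.0311] pos [0.397  0.3214 0.0406] t 13.375 q6 27.87852438008671
```

Request:
{"api": "send_rows", "payload": {
  "targets": [
    {"fingers": 0.04,"dp": [0,-0.0005,0.016],"turn": -0.001},
    {"fingers": 0.04,"dp": [0,0,0.01],"turn": 0},
    {"fingers": 0.04,"dp": [0,0,0.004],"turn": 0},
    {"fingers": 0.04,"dp": [0,0,0.001],"turn": 0},
    {"fingers": 0.04,"dp": [0,0,0],"turn": 0},
    {"fingers": 0.04,"dp": [0,0,0],"turn": 0}
  ]
}}

```text
time_s: 14.12
ee_pos: [0.396, 0.3218, 0.0096]
eef_rot: [[-0.046, 0.999, 0.001], [0.999, 0.046, 0.0], [0.0, 0.001, -1.0]]
ft_force: [0.8, -0.1, -3.2]
gripper_width: 0.607
```

Request:
{"api": "send_rows", "payload": {
  "targets": [
    {"fingers": 0.04,"dp": [0,0,0.001],"turn": 0},
    {"fingers": 0.0918,"dp": [0,0,0],"turn": 0},
    {"fingers": 0.0918,"dp": [0,0,0],"turn": 0},
    {"fingers": 0.0918,"dp": [0,0,0],"turn": 0},
    {"fingers": 0.0918,"dp": [0,0,-0.03],"turn": 0},
    {"fingers": 0.0918,"dp": [0,0,-0.05],"turn": 0},
    {"fingers": 0.0918,"dp": [-0.035,0,-0.06],"turn": 0},
    {"fingers": 0.0918,"dp": [-0.035,0,-0.06],"turn": 0}
  ]
}}

```text
time_s: 15.12
ee_pos: [0.3984, 0.2581, 0.1979]
eef_rot: [[-0.047, 0.999, 0.0], [0.999, 0.047, -0.0], [-0.0, 0.0, -1.0]]
ft_force: [0.7, 0.1, -0.6]
gripper_width: 1.005
```

Run:
```python
from h import *
c=cam("wrist"); m=rect(c,.003,.32,.47,.225,.42,.25)
cv2.imwrite("pics/v7.png",m)
plan(.593,.335-.07,.22,92)
```

```text
phi 92.64 turn 0.0111 dp [ 0.0018  0.1919 -0.0154] pos [0.4013 0.2565 0.2046] t 15.175 q6 20.84180914136941
```

View pics/v7.png

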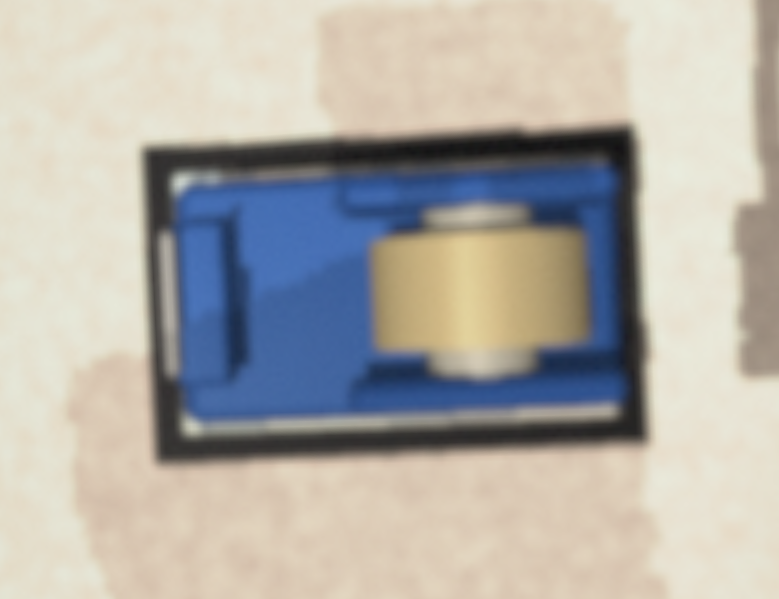

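The dispenser is on its mat and parallel. The mat centre is at (395,295), and after parallax the body is within about 1 mm of it. On to the stamp.

Request:
{"api": "send_rows", "payload": {
  "targets": [
    {"fingers": 0.0918,"dp": [0,0.048,-0.004],"turn": 0},
    {"fingers": 0.0918,"dp": [0,0.048,-0.004],"turn": 0},
    {"fingers": 0.0918,"dp": [0,0.048,-0.004],"turn": 0},
    {"fingers": 0.08,"dp": [0,0.048,-0.004],"turn": 0},
    {"fingers": 0.08,"dp": [0,0,0],"turn": 0},
    {"fingers": 0.08,"dp": [0,0,0],"turn": 0}
  ]
}}

```text
time_s: 15.92
ee_pos: [0.5898, 0.2675, 0.2115]
eef_rot: [[-0.046, 0.999, -0.002], [0.999, 0.046, -0.0], [-0.0, -0.002, -1.0]]
ft_force: [-0.0, -0.4, -0.7]
gripper_width: 0.874
```

Run:
```python
from h import *
c=cam("wrist"); x1,y1=.66,.41
for z in(.046,.064):
  m=rect(c,z,.53,x1,.25,y1,.25); 
  hsv=cv2.cvtColor(m,cv2.COLOR_BGR2HSV); show(blobs((hsv[...,1]>100)&(abs(hsv[...,0].astype(int)-65)<25),x1,y1,.25,300))
  if z==.046:cv2.imwrite("pics/v8.png",m)
plan(.593,.335,.01,92)
```

```text
xy 0.5913 0.3309  size 43.6 29.2  yaw 88.2  area 1175
xy 0.5911 0.3311  size 41.1 27.7  yaw 88.2  area 1046
phi 92.66 turn 0.0114 dp [0.0672 0.0059 0.202 ] pos [0.5895 0.2677 0.212 ] t 15.975 q6 14.984420135813762
```

View pics/v8.png

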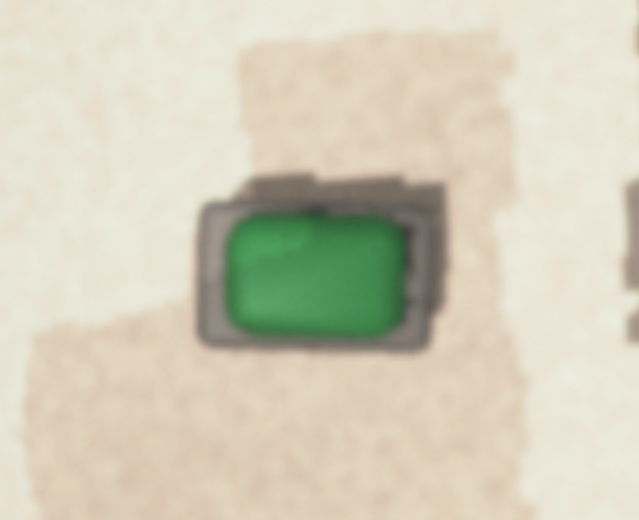

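The stamp box spans columns 198–432 and rows 202–350. That puts its centre at (.591, .331) with yaw 88.2°.

Request:
{"api": "send_rows", "payload": {
  "targets": [
    {"fingers": 0.07,"dp": [0,0,0.01],"turn": 0.078},
    {"fingers": 0.07,"dp": [0.032,0,0.022],"turn": 0},
    {"fingers": 0.07,"dp": [0.0315,0,0.04],"turn": 0},
    {"fingers": 0.07,"dp": [0,0,0.05],"turn": 0},
    {"fingers": 0.07,"dp": [0,0,0.05],"turn": 0},
    {"fingers": 0.07,"dp": [0,0,0.02],"turn": 0},
    {"fingers": 0.07,"dp": [0,0,0.01],"turn": 0},
    {"fingers": 0.07,"dp": [0,0,0],"turn": 0}
  ]
}}

```text
time_s: 16.98
ee_pos: [0.5931, 0.3313, 0.0115]
eef_rot: [[0.032, 0.999, 0.002], [0.999, -0.032, 0.001], [0.001, 0.002, -1.0]]
ft_force: [-0.7, -0.5, -0.2]
gripper_width: 0.762
```

Request:
{"api": "send_rows", "payload": {
  "targets": [
    {"fingers": 0.02,"dp": [0,0,0],"turn": 0},
    {"fingers": 0.02,"dp": [0,0,0],"turn": 0},
    {"fingers": 0.02,"dp": [0,0,0],"turn": 0},
    {"fingers": 0.02,"dp": [0,0,0],"turn": 0},
    {"fingers": 0.02,"dp": [0,0,0],"turn": 0},
    {"fingers": 0.02,"dp": [0,0,0],"turn": 0}
  ],
  "grip_force": 20
}}

```text
time_s: 17.73
ee_pos: [0.5925, 0.3311, 0.0106]
eef_rot: [[0.032, 0.999, 0.0], [0.999, -0.032, -0.0], [-0.0, 0.0, -1.0]]
ft_force: [-2.5, -0.8, 4.7]
gripper_width: 0.41
```

Run:
```python
from h import *
plan(.591,.331,.25,88.2)
# look pose 0.15 behind the stamp mat
y=np.radians(115.7); plan(.4178-.15*np.cos(y),-.3498-.15*np.sin(y),.25,115.7); s=readout.get_state(); print(s["gripper_width"]*.0918,s["ft_force"])
```

```text
phi 88.17 turn -0.0005 dp [-0.0001 -0.0015 -0.2394] pos [0.5925 0.3311 0.0106] t 17.725 q6 24.566963285675467
phi 88.17 turn -0.4805 dp [-0.6878 -0.4527 -0.2394] pos [0.5925 0.3311 0.0106] t 17.725 q6 24.566963285675467
0.03760055406839059 [-2.4578 -0.8465  4.7476]
```

Request:
{"api": "send_rows", "payload": {
  "targets": [
    {"fingers": 0.02,"dp": [0,0,-0.03],"turn": 0},
    {"fingers": 0.02,"dp": [0,0,-0.05],"turn": -0.16},
    {"fingers": 0.02,"dp": [0,0,-0.05],"turn": -0.16},
    {"fingers": 0.02,"dp": [0,0,-0.05],"turn": -0.16},
    {"fingers": 0.02,"dp": [-0.048,-0.0315,-0.03],"turn": 0},
    {"fingers": 0.02,"dp": [-0.048,-0.0315,-0.03],"turn": 0},
    {"fingers": 0.02,"dp": [-0.048,-0.0315,0],"turn": 0},
    {"fingers": 0.02,"dp": [-0.048,-0.0315,0],"turn": 0}
  ]
}}

```text
time_s: 18.73
ee_pos: [0.5623, 0.1057, 0.248]
eef_rot: [[-0.433, 0.901, 0.001], [0.901, 0.433, -0.0], [-0.001, 0.0, -1.0]]
ft_force: [0.9, -0.2, -2.4]
gripper_width: 0.412
```

Request:
{"api": "send_rows", "payload": {
  "targets": [
    {"fingers": 0.02,"dp": [-0.05,-0.033,0],"turn": 0},
    {"fingers": 0.02,"dp": [-0.05,-0.033,0],"turn": 0},
    {"fingers": 0.02,"dp": [-0.05,-0.033,0],"turn": 0},
    {"fingers": 0.02,"dp": [-0.05,-0.033,0],"turn": 0},
    {"fingers": 0.02,"dp": [-0.05,-0.033,0],"turn": 0},
    {"fingers": 0.02,"dp": [-0.05,-0.033,0],"turn": 0},
    {"fingers": 0.02,"dp": [-0.05,-0.033,0],"turn": 0},
    {"fingers": 0.02,"dp": [-0.05,-0.033,0],"turn": 0}
  ]
}}

```text
time_s: 19.73
ee_pos: [0.4974, -0.3694, 0.2476]
eef_rot: [[-0.433, 0.901, -0.0], [0.901, 0.433, 0.0], [0.0, -0.0, -1.0]]
ft_force: [1.4, 0.4, -1.3]
gripper_width: 0.414
```

Run:
```python
from h import *
y=np.radians(115.7); plan(.4178-.15*np.cos(y),-.3498-.15*np.sin(y),.25,115.7)
```

```text
phi 115.66 turn -0.0008 dp [-0.0978 -0.0632 -0.0024] pos [ 0.4974 -0.3694  0.2476] t 19.725 q6 -69.34348118111362
```

Request:
{"api": "send_rows", "payload": {
  "targets": [
    {"fingers": 0.02,"dp": [-0.049,-0.031,0],"turn": 0},
    {"fingers": 0.02,"dp": [-0.048,-0.031,0],"turn": 0},
    {"fingers": 0.02,"dp": [0,0,0],"turn": 0},
    {"fingers": 0.02,"dp": [0,0,0],"turn": 0}
  ]
}}

```text
time_s: 20.23
ee_pos: [0.484, -0.4813, 0.2471]
eef_rot: [[-0.433, 0.901, -0.001], [0.901, 0.433, 0.002], [0.002, -0.0, -1.0]]
ft_force: [-0.1, -0.7, -1.5]
gripper_width: 0.413
```

Run:
```python
from h import *
c=cam("wrist"); 
for t in(50,65,80): print(t); m=darkmats(c,.003,.33,.50,-.43,-.27,.5,t)
cv2.imwrite("pics/v9.png",np.hstack([cv2.resize(c[0],(480,300)),cv2.resize(m,(320,300))]))
plan(.4178,-.3498,.1,115.7); s=readout.get_state(); print(s["gripper_width"]*.0918,s["ft_force"])
```

```text
50
xy 0.3718 -0.2895  size 81.5 39.0  yaw 0.0  area 1578
xy 0.4182 -0.3530  size 82.0 59.2  yaw 115.6  area 4723
65
xy 0.3718 -0.2895  size 81.5 39.0  yaw 0.0  area 1592
xy 0.4181 -0.3530  size 83.5 60.7  yaw 115.5  area 4911
80
xy 0.3720 -0.2897  size 82.0 39.5  yaw 0.0  area 1602
xy 0.4182 -0.3530  size 84.9 62.0  yaw 115.4  area 5088
phi 115.71 turn 0.0001 dp [ 0.1469 -0.0032  0.1477] pos [ 0.4844 -0.4808  0.2477] t 20.275 q6 -76.9293330524781
0.037477687670389205 [ 0.0931 -0.114  -1.4493]
```

View pics/v9.png

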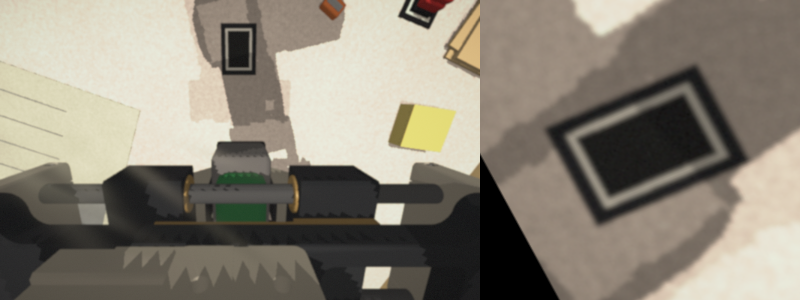

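Request:
{"api": "send_rows", "payload": {
  "targets": [
    {"fingers": 0.02,"dp": [0.036,-0.0011,0.01],"turn": 0.003},
    {"fingers": 0.02,"dp": [0.036,-0.0011,0.02],"turn": 0},
    {"fingers": 0.02,"dp": [0.036,-0.0011,0.03],"turn": 0},
    {"fingers": 0.02,"dp": [0.0365,-0.0011,0.04],"turn": 0},
    {"fingers": 0.02,"dp": [0,0,0.05],"turn": 0},
    {"fingers": 0.02,"dp": [0,0,0.045],"turn": 0},
    {"fingers": 0.02,"dp": [0,0,0.005],"turn": 0},
    {"fingers": 0.02,"dp": [0,0,0],"turn": 0}
  ]
}}

```text
time_s: 21.28
ee_pos: [0.4188, -0.3532, 0.0496]
eef_rot: [[-0.431, 0.902, 0.001], [0.902, 0.431, -0.001], [-0.002, 0.001, -1.0]]
ft_force: [-0.2, -0.6, -1.7]
gripper_width: 0.415
```

Run:
```python
from h import *
plan(.4181,-.3521,.0145,115.5)
```

```text
phi 115.56 turn 0.0011 dp [ 0.0013 -0.0001  0.0351] pos [ 0.4188 -0.3532  0.0496] t 21.275 q6 -73.72704418294995
```

Request:
{"api": "send_rows", "payload": {
  "targets": [
    {"fingers": 0.02,"dp": [0.001,0,0.018],"turn": 0.001},
    {"fingers": 0.02,"dp": [0,0,0.01],"turn": 0},
    {"fingers": 0.02,"dp": [0,0,0.005],"turn": 0},
    {"fingers": 0.02,"dp": [0,0,0.002],"turn": 0},
    {"fingers": 0.02,"dp": [0,0,0],"turn": 0},
    {"fingers": 0.02,"dp": [0,0,0],"turn": 0}
  ]
}}

```text
time_s: 22.02
ee_pos: [0.4177, -0.3527, 0.0136]
eef_rot: [[-0.43, 0.903, 0.001], [0.903, 0.43, -0.001], [-0.001, 0.0, -1.0]]
ft_force: [-0.0, 0.0, 1.1]
gripper_width: 0.411
```

Request:
{"api": "send_rows", "payload": {
  "targets": [
    {"fingers": 0.06,"dp": [0,0,0],"turn": 0},
    {"fingers": 0.06,"dp": [0,0,0],"turn": 0},
    {"fingers": 0.06,"dp": [0,0,0],"turn": 0},
    {"fingers": 0.06,"dp": [0,0,-0.03],"turn": 0},
    {"fingers": 0.06,"dp": [0,0,-0.05],"turn": 0},
    {"fingers": 0.06,"dp": [-0.035,0,-0.06],"turn": 0},
    {"fingers": 0.06,"dp": [-0.035,0,-0.06],"turn": 0},
    {"fingers": 0.06,"dp": [0,0,0],"turn": 0}
  ]
}}

```text
time_s: 23.02
ee_pos: [0.4465, -0.4127, 0.2061]
eef_rot: [[-0.429, 0.903, 0.007], [0.903, 0.429, -0.009], [-0.011, 0.003, -1.0]]
ft_force: [0.2, -0.3, -1.5]
gripper_width: 0.657
```

Run:
```python
from h import *
c=cam("wrist"); m=rect(c,.003,.35,.48,-.43,-.28,.25)
m2=rect(c,.046,.35,.48,-.43,-.28,.25)
cv2.imwrite("pics/v10.png",np.hstack([m,m2])[:,100:900])
hsv=cv2.cvtColor(m2,cv2.COLOR_BGR2HSV)
m3=cv2.cvtColor(rect(c,.064,.35,.48,-.43,-.28,.25),cv2.COLOR_BGR2HSV);show(blobs((m3[...,1]>100)&(abs(m3[...,0].astype(int)-65)<25),.48,-.28,.25,300))
darkmats(c,.003,.35,.48,-.43,-.28,.25)
plan(.435,-.112-.08,.22,90)
```

```text
xy 0.4179 -0.3525  size 41.5 27.8  yaw 114.9  area 1073
xy 0.4181 -0.3530  size 82.6 60.5  yaw 115.8  area 4870
phi 115.41 turn 0.4434 dp [ 0.2184 -0.0101 -0.0172] pos [ 0.4451 -0.4104  0.2028] t 23.075 q6 -75.33616658244054
```

View pics/v10.png

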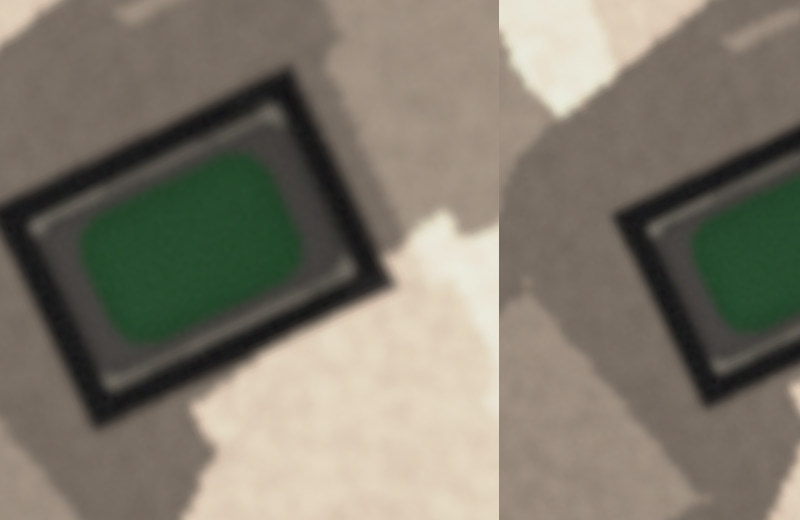

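The stamp is centred within 0.5 mm (cap .4179,-.3525; mat .4181,-.3530) and square to the outline. The cup is next.

Request:
{"api": "send_rows", "payload": {
  "targets": [
    {"fingers": 0.0918,"dp": [0,0,0],"turn": 0.148},
    {"fingers": 0.0918,"dp": [0,0,0],"turn": 0.148},
    {"fingers": 0.0918,"dp": [0,0,0],"turn": 0.147},
    {"fingers": 0.0918,"dp": [0.055,-0.0025,-0.004],"turn": 0},
    {"fingers": 0.0918,"dp": [0.055,-0.0025,-0.004],"turn": 0},
    {"fingers": 0.0918,"dp": [0.055,-0.0025,-0.004],"turn": 0},
    {"fingers": 0.0918,"dp": [0.053,-0.0025,-0.004],"turn": 0},
    {"fingers": 0.0918,"dp": [0,0,0],"turn": 0}
  ]
}}

```text
time_s: 24.08
ee_pos: [0.4328, -0.1873, 0.216]
eef_rot: [[-0.005, 1.0, -0.003], [1.0, 0.005, 0.002], [0.002, -0.003, -1.0]]
ft_force: [1.1, 0.4, 0.2]
gripper_width: 1.001
```

Run:
```python
from h import *
c=cam("wrist"); x1,y1=.50,-.05
m=rect(c,.045,.37,x1,-.18,y1,.25); hsv=cv2.cvtColor(m,cv2.COLOR_BGR2HSV)
k=((hsv[...,1]>130)&(abs(hsv[...,0].astype(int)-27)<9)&(hsv[...,2]>70)).astype(np.uint8)
show(blobs(k,x1,y1,.25,300))
for q in cv2.findContours(k,cv2.RETR_EXTERNAL,cv2.CHAIN_APPROX_NONE)[0]:
    if len(q)>100:
        (u,v),r=cv2.minEnclosingCircle(q); print("circ",x1-v*.00025,y1-u*.00025,2*r*.25); print(cv2.fitEllipse(q)[1])
cv2.imwrite("pics/v11.png",np.hstack([m,cv2.merge([k*255]*3)])[:, :800] if 0 else m)
plan(.4347,-.1118,.006,90)
```

```text
xy 0.4360 -0.1140  size 54.5 52.8  yaw 152.5  area 2272
circ 0.4358925552368164 -0.11389305114746094 55.07449722290039
(211.804931640625, 218.88333129882812)
phi 90.23 turn 0.0040 dp [0.0774 0.0014 0.2101] pos [ 0.4333 -0.1892  0.2161] t 24.125 q6 -33.11164584585546
```

Request:
{"api": "send_rows", "payload": {
  "targets": [
    {"fingers": 0.0918,"dp": [0.038,0.0015,0.01],"turn": 0},
    {"fingers": 0.0918,"dp": [0.037,0.001,0.02],"turn": 0},
    {"fingers": 0.0918,"dp": [0,0,0.05],"turn": 0},
    {"fingers": 0.0918,"dp": [0,0,0.05],"turn": 0},
    {"fingers": 0.0918,"dp": [0,0,0.04],"turn": 0},
    {"fingers": 0.0918,"dp": [0,0,0.028],"turn": 0},
    {"fingers": 0.0918,"dp": [0,0,0.01],"turn": 0},
    {"fingers": 0.0918,"dp": [0,0,0],"turn": 0}
  ]
}}

```text
time_s: 25.12
ee_pos: [0.4363, -0.1166, 0.0086]
eef_rot: [[-0.0, 1.0, -0.001], [1.0, 0.0, 0.001], [0.001, -0.001, -1.0]]
ft_force: [-0.4, -0.1, 0.1]
gripper_width: 0.997
```

Request:
{"api": "send_rows", "payload": {
  "targets": [
    {"fingers": 0.04,"dp": [0,0,0],"turn": 0},
    {"fingers": 0.04,"dp": [0,0,0],"turn": 0},
    {"fingers": 0.04,"dp": [0,0,0],"turn": 0},
    {"fingers": 0.04,"dp": [0,0,0],"turn": 0},
    {"fingers": 0.04,"dp": [0,0,0],"turn": 0},
    {"fingers": 0.04,"dp": [0,0,0],"turn": 0}
  ]
}}

```text
time_s: 25.88
ee_pos: [0.4368, -0.1163, 0.0094]
eef_rot: [[-0.001, 1.0, 0.0], [1.0, 0.001, -0.0], [-0.0, 0.0, -1.0]]
ft_force: [-0.8, 0.3, 5.6]
gripper_width: 0.608
```

Run:
```python
from h import *
plan(.652,.116-.14,.25,90); s=readout.get_state(); print(s["gripper_width"]*.0918,s["ft_force"])
```

```text
phi 90.06 turn 0.0011 dp [ 0.0923  0.2152 -0.2406] pos [ 0.4368 -0.1163  0.0094] t 25.875 q6 -24.694108351222617
0.055775452377285026 [-0.8174  0.3375  5.6409]
```

Request:
{"api": "send_rows", "payload": {
  "targets": [
    {"fingers": 0.04,"dp": [0,0,-0.03],"turn": 0},
    {"fingers": 0.04,"dp": [0,0,-0.06],"turn": 0},
    {"fingers": 0.04,"dp": [0,0,-0.06],"turn": 0},
    {"fingers": 0.04,"dp": [0.023,0.054,-0.045],"turn": 0},
    {"fingers": 0.04,"dp": [0.023,0.054,-0.045],"turn": 0},
    {"fingers": 0.04,"dp": [0.023,0.054,0],"turn": 0},
    {"fingers": 0.04,"dp": [0.023,0.053,0],"turn": 0},
    {"fingers": 0.04,"dp": [0,0,0],"turn": 0}
  ]
}}

```text
time_s: 26.88
ee_pos: [0.6369, -0.0292, 0.2323]
eef_rot: [[-0.004, 1.0, -0.002], [1.0, 0.004, 0.001], [0.001, -0.002, -1.0]]
ft_force: [-1.2, -0.7, -2.6]
gripper_width: 0.606
```

Run:
```python
from h import *
c=cam("wrist"); x1,y1=.71,.18
for t in (65,80): m=darkmats(c,.003,.59,x1,.05,y1,.5,t)
g=(cv2.cvtColor(m,cv2.COLOR_BGR2GRAY)<80).astype(np.uint8)
q=max(cv2.findContours(g,cv2.RETR_EXTERNAL,cv2.CHAIN_APPROX_NONE)[0],key=cv2.contourArea); (u,v),r=cv2.minEnclosingCircle(q); print("circ",x1-v*.0005,y1-u*.0005,r)
# held cup rim: plane at tool z = rim
z=readout.get_state()["ee_pos"][2]+.045-.0094
cv2.imwrite("pics/v11.png",np.hstack([cv2.resize(rect(c,z,.60,.70,-.08,.06,.25),(448,320)),cv2.resize(m,(320,320))]))
plan(.652,.116,.0125,90)
```

```text
xy 0.6527 0.1147  size 75.5 74.5  yaw 90.0  area 4396
xy 0.6527 0.1147  size 76.5 75.5  yaw 90.0  area 4522
circ 0.6527666931152344 0.11470826721191406 76.95643615722656
phi 90.16 turn 0.0028 dp [0.1462 0.0168 0.2204] pos [ 0.6352 -0.0302  0.2329] t 26.925 q6 -9.779498202461223
```

View pics/v11.png

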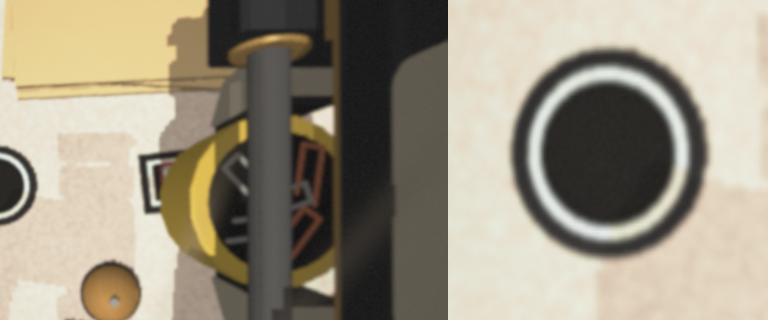

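The mat's ring is centred at (.6527, .1147) by the wrist camera and (.652, .116) by the top one. The held cup sits about 2.5 mm ahead of the TCP, judging by its rim's left edge at about column 190.

Request:
{"api": "send_rows", "payload": {
  "targets": [
    {"fingers": 0.04,"dp": [0.036,0.005,0],"turn": 0},
    {"fingers": 0.04,"dp": [0.036,0.004,0.01],"turn": 0},
    {"fingers": 0.04,"dp": [0.036,0.004,0.03],"turn": 0},
    {"fingers": 0.04,"dp": [0.035,0.004,0.05],"turn": 0},
    {"fingers": 0.04,"dp": [0,0,0.05],"turn": 0},
    {"fingers": 0.04,"dp": [0,0,0.045],"turn": 0},
    {"fingers": 0.04,"dp": [0,0,0],"turn": 0},
    {"fingers": 0.04,"dp": [0,0,0],"turn": 0}
  ]
}}

```text
time_s: 27.92
ee_pos: [0.6526, 0.1113, 0.0525]
eef_rot: [[-0.0, 1.0, 0.003], [1.0, 0.0, -0.0], [-0.0, 0.003, -1.0]]
ft_force: [0.1, 0.0, -0.8]
gripper_width: 0.606
```

Run:
```python
from h import *
plan(.6525,.1128,.013,90)
```

```text
phi 90.02 turn 0.0003 dp [ 0.0015 -0.0001  0.0395] pos [0.6526 0.1113 0.0525] t 27.925 q6 3.0407964839484993
```

Request:
{"api": "send_rows", "payload": {
  "targets": [
    {"fingers": 0.04,"dp": [0.001,0,0.022],"turn": 0},
    {"fingers": 0.04,"dp": [0,0,0.01],"turn": 0},
    {"fingers": 0.04,"dp": [0,0,0.005],"turn": 0},
    {"fingers": 0.04,"dp": [0,0,0.002],"turn": 0},
    {"fingers": 0.04,"dp": [0,0,0],"turn": 0},
    {"fingers": 0.04,"dp": [0,0,0],"turn": 0}
  ]
}}

```text
time_s: 28.68
ee_pos: [0.6522, 0.1127, 0.0125]
eef_rot: [[-0.001, 1.0, 0.001], [1.0, 0.001, -0.0], [-0.0, 0.001, -1.0]]
ft_force: [-2.4, 0.0, 5.2]
gripper_width: 0.61
```

Request:
{"api": "send_rows", "payload": {
  "targets": [
    {"fingers": 0.075,"dp": [0,0,0],"turn": 0},
    {"fingers": 0.075,"dp": [0,0,0],"turn": 0},
    {"fingers": 0.075,"dp": [0,0,0],"turn": 0},
    {"fingers": 0.075,"dp": [0,0,-0.03],"turn": 0},
    {"fingers": 0.075,"dp": [0,0,-0.05],"turn": 0},
    {"fingers": 0.075,"dp": [-0.035,0,-0.06],"turn": 0},
    {"fingers": 0.075,"dp": [-0.035,0,-0.06],"turn": 0},
    {"fingers": 0.075,"dp": [0,0,0],"turn": 0}
  ]
}}

```text
time_s: 29.68
ee_pos: [0.6543, 0.0475, 0.2048]
eef_rot: [[0.002, 1.0, 0.01], [1.0, -0.002, -0.001], [-0.001, 0.01, -1.0]]
ft_force: [-0.5, 0.4, 0.7]
gripper_width: 0.818
```

Run:
```python
from h import *
c=cam("wrist"); x1,y1=.72,.18
def circ(k,n):
    q=max(cv2.findContours(k.astype(np.uint8),cv2.RETR_EXTERNAL,cv2.CHAIN_APPROX_NONE)[0],key=cv2.contourArea); (u,v),r=cv2.minEnclosingCircle(q); print(n,x1-v*.00025,y1-u*.00025,r/2)
m=rect(c,.003,.58,x1,.05,y1,.25); circ(cv2.cvtColor(m,cv2.COLOR_BGR2GRAY)<65,"mat")
m=rect(c,.048,.58,x1,.05,y1,.25); hsv=cv2.cvtColor(m,cv2.COLOR_BGR2HSV)
circ((hsv[...,1]>130)&(abs(hsv[...,0].astype(int)-27)<9)&(hsv[...,2]>70),"cup")
cv2.imwrite("pics/v12.png",rect(c,.003,.58,x1,.05,y1,.25)); plan(.652,.116,.2,90)
```

```text
mat 0.6532278366088867 0.11453433990478515 76.84391784667969
cup 0.6525370635986327 0.11505826568603515 57.282711029052734
phi 89.95 turn -0.0008 dp [ 0.0672 -0.0008  0.0014] pos [0.6528 0.0488 0.2014] t 29.725 q6 -2.380049365690999
```

View pics/v12.png

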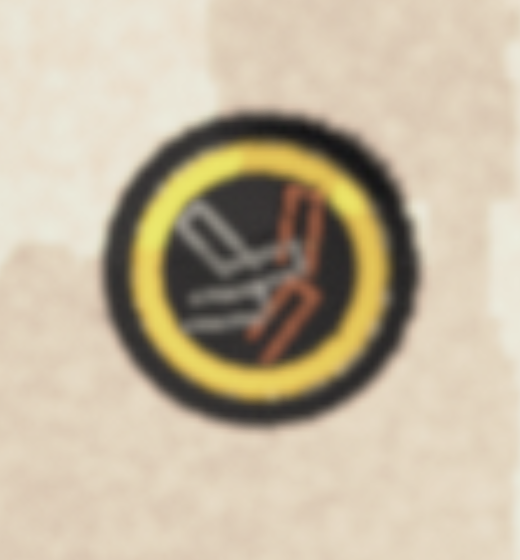

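The cup is within 1 mm of its mat centre. I'll clear the arm for a last overall check.

Request:
{"api": "send_rows", "payload": {
  "targets": [
    {"fingers": 0.075,"dp": [-0.045,-0.037,-0.003],"turn": 0},
    {"fingers": 0.075,"dp": [-0.045,-0.037,-0.003],"turn": 0},
    {"fingers": 0.075,"dp": [-0.045,-0.037,-0.003],"turn": 0},
    {"fingers": 0.075,"dp": [-0.045,-0.037,-0.003],"turn": 0},
    {"fingers": 0.075,"dp": [-0.045,-0.037,-0.003],"turn": 0},
    {"fingers": 0.075,"dp": [-0.045,-0.037,-0.003],"turn": 0},
    {"fingers": 0.075,"dp": [-0.045,-0.037,-0.003],"turn": 0},
    {"fingers": 0.075,"dp": [-0.045,-0.037,-0.003],"turn": 0}
  ]
}}

```text
time_s: 30.72
ee_pos: [0.3548, -0.3105, 0.2216]
eef_rot: [[-0.002, 1.0, -0.002], [1.0, 0.002, 0.002], [0.002, -0.002, -1.0]]
ft_force: [1.2, 0.4, 0.2]
gripper_width: 0.816
```

Request:
{"api": "send_rows", "payload": {
  "targets": [
    {"fingers": 0.075,"dp": [-0.045,-0.037,-0.003],"turn": 0},
    {"fingers": 0.075,"dp": [-0.045,-0.037,0],"turn": 0},
    {"fingers": 0.075,"dp": [-0.045,-0.037,0],"turn": 0},
    {"fingers": 0.075,"dp": [0,0,0],"turn": 0},
    {"fingers": 0.075,"dp": [0,0,0],"turn": 0}
  ]
}}

```text
time_s: 31.35
ee_pos: [0.2456, -0.4443, 0.2248]
eef_rot: [[-0.001, 1.0, -0.001], [1.0, 0.001, 0.003], [0.003, -0.001, -1.0]]
ft_force: [-0.4, -0.3, -0.5]
gripper_width: 0.814
```

Run:
```python
from h import *
c=cam("top"); B=(.25,.72,-.45,.45); m=rect(c,.04,*B,1); hsv=cv2.cvtColor(m,cv2.COLOR_BGR2HSV)
show(blobs((hsv[...,1]>140)&(hsv[...,2]>60),.72,.45,1,300))
z=rect(c,.003,.60,.72,-.2,.16,2*.9/2); z=cv2.resize(rect(c,.003,.60,.72,-.2,.16,.5),(800,267))
w=cv2.resize(m,(800,418)); w=w[:333]
cv2.imwrite("pics/v13.png",np.vstack([z,w]))
```

```text
xy 0.3962 0.3220  size 102.3 54.9  yaw 92.9  area 5202
xy 0.4199 -0.3570  size 41.8 27.0  yaw 115.5  area 1010
xy 0.5239 -0.2196  size 33.3 23.1  yaw 168.7  area 369
xy 0.5390 0.0035  size 52.0 51.0  yaw 0.0  area 2098
xy 0.6500 0.1140  size 62.2 59.4  yaw 45.0  area 2830
xy 0.6588 -0.1044  size 125.1 38.2  yaw 96.3  area 2784
```

View pics/v13.png

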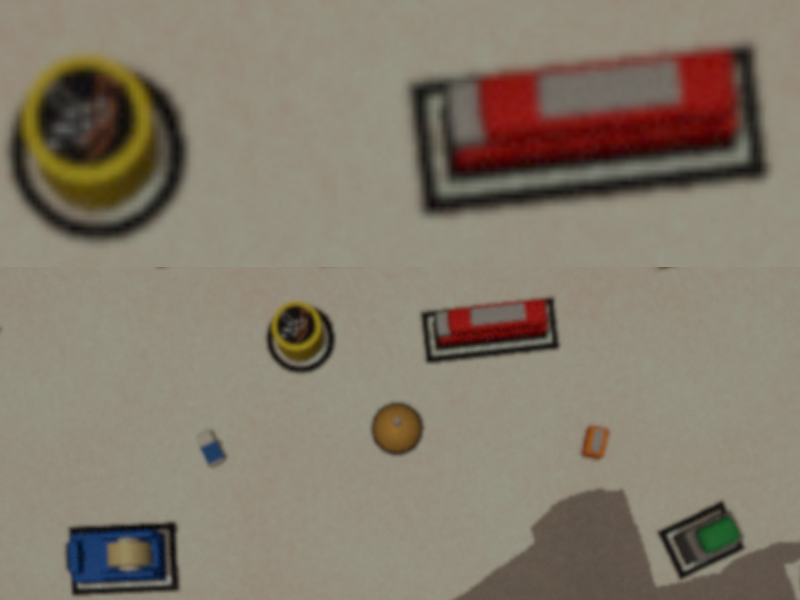

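```bash
python3 -c "
from rig import order; print(order.job_done())"
```

```text
the job is handed in; nothing more can be done
None
```

I put the stapler, tape dispenser, stamp and clip cup on their mats, in that order. Each one is upright and released. I then moved the arm clear and handed the job in at about 31 s of the 109 s allowed.

**Centring, from wrist-camera checks after each placing:**

| Item | Offset from mat centre | Squareness |
|---|---|---|
| Stapler | about 1.5 mm | parallel to its outline |
| Dispenser | about 1 mm | parallel to its outline |
| Stamp | about 0.5 mm | within about 1° |
| Clip cup | about 1 mm | does not apply |

**Bystanders:** the final top view finds the brass bell and the sharpener where they were at the start, to within 0.3 mm.

**Disagreements:**
- **Stapler:** the wrist view put it about 1.4 mm off towards +y, while the top view suggested about 1.3 mm towards −y. Both are within the roughly 2 mm calibration, so I left it.
- **Stamp mat:** the two cameras differed by 3 mm on where it is. I aimed mostly by the wrist reading, and the 0.5 mm above comes from that camera alone.

No check failed.

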